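# Lay out a prosthetic leg in build order

### The job

Lay out the parts of the artificial leg on the green mat in build order, working from the foot towards the socket: first stand the blue clamp on the cross next to the foot, then the bare aluminium tube upright on the middle cross between them, then the wooden block flat on the cross next to the socket, and last set the steel adapter upright on top of the block, centred. Set each part down and let go without dropping it, and leave the red offcut, the jar and the tape roll where they are.

Things in the scene. Friction and masses are not known exactly. Their poses are not given: they have to be found in the camera images.
- mat: Fixed flat green mat, 150 (x) by 680 (y) by 3 mm thick; origin at the centre of its underside. A white line runs along its y axis through the centre, and three white cross marks lie on it at y = -130, 0 and +130 mm, x = 0. The foot stands on one end of that line (y = 260 or -260 mm) and the socket on the other; which end is which varies. Parts placed on it rest at z = 3 mm.
- foot: Fixed skin-coloured artificial foot on one end of the mat's line, toes pointing away from the robot, about 210 mm long and 70 mm wide; origin at its sole on the ankle's axis, x towards the toes (heel end at x = -58 mm, toe end at x = +157 mm), z up. The steel ankle post on that axis reaches 96 mm above the sole; heel and instep reach 57 mm. The ankle's axis is 260 mm from the centre of the mat.
- socket: Fixed translucent lilac leg socket standing mouth down on the other end of the mat's line, a rounded cone 108 mm across at the base with a white cap on top, 154 mm high; origin at the centre of its base, z up. 260 mm from the centre of the mat.
- clamp: Loose blue tube clamp, an upright cylinder 44 mm across and 36 mm high with a lug 16 mm wide and 20 mm high (centred 18 mm up) that sticks out to 34 mm from the axis on its +x side; solid, dark disc on top. Origin at the centre of its underside, z up. About 0.12 kg.
- tube: Loose bare aluminium tube standing on end, 30 mm across, 100 mm high, closed with a dark disc on top. Origin at the centre of its underside, z up. About 0.13 kg.
- block: Loose round pale wooden block, 62 mm across and 30 mm high, four small dark dots on its flat top. Origin at the centre of its underside, z up. About 0.12 kg.
- adapter: Loose steel adapter: a disc 46 mm across and 10 mm thick with an upright square post on it, 20 by 20 mm, from 10 to 34 mm above the underside; the post's faces are square to the body's x and y. Origin at the centre of its underside, z up. About 0.11 kg.
- offcut: Bystander, to be left alone: red plastic tube offcut standing on end, 34 mm across, 60 mm high, in the same row as the loose parts. Origin at the centre of its underside.
- jar: Bystander, to be left alone: small jar with an orange lid, 64 mm across, 70 mm high, at the robot's right. Origin at the centre of its underside.
- tape: Bystander, to be left alone: yellow tape roll lying flat at the robot's left, 84 mm across, 30 mm high. Origin at the centre of its underside.
Mind the look-alikes: they are no part of the job. There is more than one size of the adapter; the job needs the smaller.

How it is judged:
By the outcome, as a careful person would: the job done as asked, in the order asked, and still so for the second after the job is handed in, with the robot touching nothing.
It also fails if it takes over 112 s, if anything falls off the work surface, if the arm or the gripper's body presses on something with over 40 N, if the wrist force passes 120 N, or if a joint passes its speed limit or range.

### The arm

A 7-joint arm with a two-finger parallel gripper is mounted at the origin on the work surface. World frame = base frame: x ahead of the robot, y to its left, z up, the work surface at z = 0. Lengths are in m, angles in rad, forces in N, time in s.
With the tool pointing down it reaches from about 0.35 to 0.9 m from the base axis. Payload 7.2 kg.
Tool frame: the origin (TCP) lies at the centre of the arm's flange, where the gripper is bolted on; the fingertips stand 173 mm ahead of it and the grasp point (between the pads) lies 155 mm ahead of it (env.nose_length is the distance from the TCP to the fingertips, in m); z points along the fingers, y is the line along which they close (so a half turn about z gives the same grasp; the last joint's range is limited). The gripper opens to 85 mm and grips with 20 to 120 N. Pads are 22 mm wide; open, the fingers measure 114 mm over their backs; the gripper's body (76 mm by 85 mm) begins 54 mm behind the grasp point. The pads swing forward as they close: fully open they stand 13 mm farther back than shut.
Start: joints at [-1.353, 0.411, -0.013, 1.596, 0.006, 1.134, -0.082], TCP at [0.176, 0.6, 0.405] pointing down, gripper open.
Joint ranges: [-2.95, 2.95], [-0.29, 1.99], [-1.47, 1.44], [0.14, 2.54], [-1.03, 4.17], [0.13, 1.85], [-2.86, 2.86]. Speed limits (rad/s): [2.39, 2.39, 3.01, 3.01, 3.14, 3.14, 3.14].

### API

Orientations are given as a rotation vector (axis times angle).
In Python, from plant import env, grab_frame, order gives the robot as it stands.
- The arm moves only by the shell command python3 -m creep 'ROWS' [FORCE]. ROWS is JSON, one flat list of numbers, 7 for each row, row after row: the turn, a rotation vector about the world's x, y, z in rad, then the shift along the world's x, y, z in mm, then the closure, from 0 (fully open) to 1 (shut). In form: [ax, ay, az, x, y, z, claw, ax, ay, az, x, y, z, claw, ...]. A call has 1 to 12 rows; each row shifts and turns the commanded pose from where the row before left it; what a row does not reach is not made up. A row lasts 1/8 s, in which the tool goes at most 62.5 mm and 10.7 degrees, less where a joint would pass 70% of its speed; a pose out of reach is approached as far as the arm can. A call with a gripper value outside its range is refused whole. The fingers move at their own pace and stop on an object; FORCE is the grip in N (left out, the last holds). Time passes only in rows, so rows that do not move let the fingers close. It gives the time, the measured TCP pose, the force, the opening and the grip force at its end, in the units of the state.
- env.get_state(): the state, without advancing time (a new reading comes with each control period).
- grab_frame(name): name is "scene" or "top" or "wrist"; returns a dict with "color" (400x640x3 uint8, blue, green, red), "vfov" (degrees; the focal length in pixels is half the picture's height over the tangent of half this angle, whatever the lens; pixels are square), "cx", "cy" (the principal point, pixels), "rvec" (rotation vector, rad) and "tvec" (3), from world to camera coordinates, as OpenCV has them; the wrist camera has in their place "hand_eye" (4x4, takes a point from camera to tool coordinates, whose origin is the TCP and whose axes are the flange's). Camera axes: x right, y down, z forward; pixel columns grow to the right and rows downward; lengths in m; the calibration is good to about 2 mm. A picture is of the moment at which its call begins: read the wrist's pose just before it. There is no depth.
- order.hand_in(): hands the job in; it is judged then, once.
The state is a dict: "time_s": time; "joints": joint angles; "joint_velocities": joint speeds; "joint_torque": joint torques, N m; "ee_pos": TCP position; "tool_rot": TCP orientation; "ft_force": force on the tool from outside, world axes, zero at the start; "ft_torque": the same for the moment, N m; "width": opening from 0.0 (shut) to 1.0 (fully open); "gripper_force": force on a finger pad.
Only numpy, scipy, OpenCV 4.12 (cv2) and the standard library are available. Lean on these libraries where they do the work, as an engineer would, in place of code of your own. Each camera call takes 0.05 s, during which the arm holds its last target. There are 200 camera calls.

## Working session

There is one attempt and no reset: what is moved stays moved. The work goes in short steps, Python scripts to look and compute and a shell command to move; the robot and the scene stay as the last step left them, time stands still between calls to the robot, and variables do not carry over. Pictures are saved under pics/ and viewed, at most 14 in all, crops included, and the job is handed in when it is done.

```bash
ls; mkdir -p pics; cat > h.py <<'E'
import numpy as np, cv2
from plant import env, grab_frame, order
def snap(n,f):
    s=env.get_state(); g=grab_frame(n); cv2.imwrite(f'pics/{f}.png',g['color'])
    if n=='wrist':
        T=np.eye(4);T[:3,:3]=cv2.Rodrigues(np.array(s['tool_rot'],float))[0];T[:3,3]=s['ee_pos'];C=T@np.array(g['hand_eye'])
    else:
        M=np.eye(4);M[:3,:3]=cv2.Rodrigues(np.array(g['rvec'],float))[0];M[:3,3]=np.ravel(g['tvec']);C=np.linalg.inv(M)
    f_=200/np.tan(np.radians(g['vfov'])/2)
    np.savez(f'pics/{f}.npz',C=C,k=[f_,g['cx'],g['cy']])
def ray(f,u,v,z):
    d=np.load(f'pics/{f}.npz');C=d['C'];F,cx,cy=d['k']
    r=C[:3,:3]@np.array([(u-cx)/F,(v-cy)/F,1]);return C[:3,3]+r*(z-C[2,3])/r[2]
def proj(f,p):
    d=np.load(f'pics/{f}.npz');q=np.linalg.inv(d['C'])@np.append(p,1);F,cx,cy=d['k']
    return q[0]/q[2]*F+cx,q[1]/q[2]*F+cy
def crop(f,x0,y0,x1,y1,s,o):
    im=cv2.imread(f'pics/{f}.png')[y0:y1,x0:x1];cv2.imwrite(f'pics/{o}.png',cv2.resize(im,None,fx=s,fy=s,interpolation=cv2.INTER_CUBIC))
E
python3 - <<'E'
from h import *
print(env.get_state())
snap('scene','s0');snap('top','t0')
for f in('s0','t0'):d=np.load(f'pics/{f}.npz');print(d['C'].round(3),d['k'])
E
```

```text
pics
{'time_s': 0.0, 'joints': array([-1.35318789,  0.41192122, -0.01269727,  1.59702356,  0.00561476,
        1.134292  , -0.0822108 ]), 'joint_velocities': array([-0.00031378,  0.00101301, -0.00087149, -0.00026523,  0.00030298,
       -0.0003367 ,  0.00100493]), 'joint_torque': array([-1.93996543e-04, -6.00636292e+01,  6.81974273e-01, -2.99390298e+01,
        1.38716673e-02,  1.09068380e-02,  4.46721913e-06]), 'ee_pos': array([0.17618037, 0.59944128, 0.40384803]), 'tool_rot': array([-4.47396432e-01, -3.10947383e+00,  2.52199405e-03]), 'ft_force': array([0.0291329 , 0.15395132, 0.36569048]), 'ft_torque': array([-0.01181863,  0.03973263, -0.01228306]), 'gripper_force': 0.0, 'width': 1.002732435167767}
[[-0.837  0.449 -0.313  0.885]
 [ 0.547  0.676 -0.494  0.548]
 [-0.01  -0.585 -0.811  0.953]
 [ 0.     0.     0.     1.   ]] [469.95425241 314.21965305 196.75850321]
[[-0.021 -0.997  0.072  0.456]
 [-1.     0.02  -0.012  0.021]
 [ 0.01  -0.072 -0.997  1.06 ]
 [ 0.     0.     0.     1.   ]] [421.88081918 319.78501187 204.20197007]
```

View pics/s0.png

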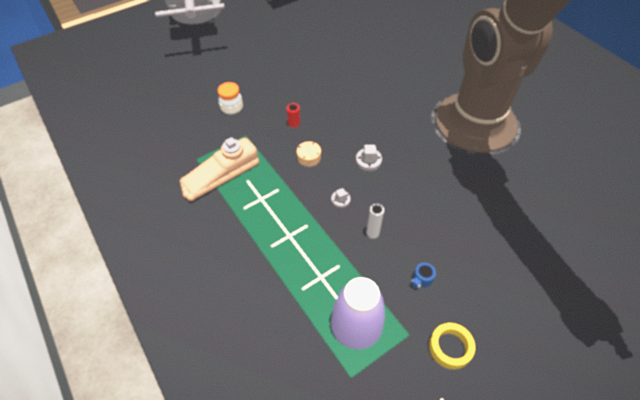

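View pics/t0.png

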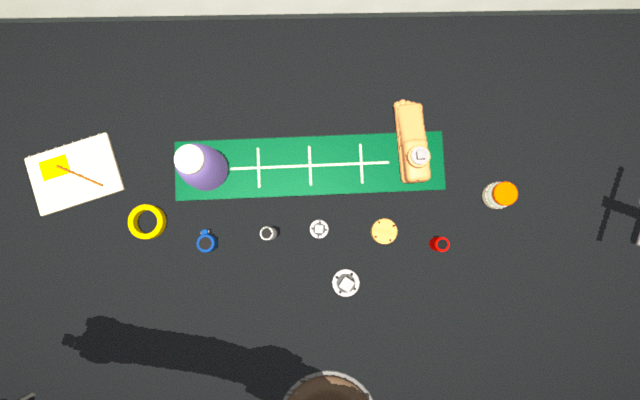

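The top view shows the foot at the right end of the mat (419,155) and the socket at the left (200,165). The crosses are near (258,167), (310,165) and (361,163).

There are two adapter candidates, at (319,229) (smaller) and (346,283) (larger). The smaller one fits the job. I'll confirm it in an enlarged crop.

```bash
python3 - <<'E'
from h import *
crop('t0',185,130,445,310,3,'c1')
E
```

```text
(no output)
```

View pics/c1.png

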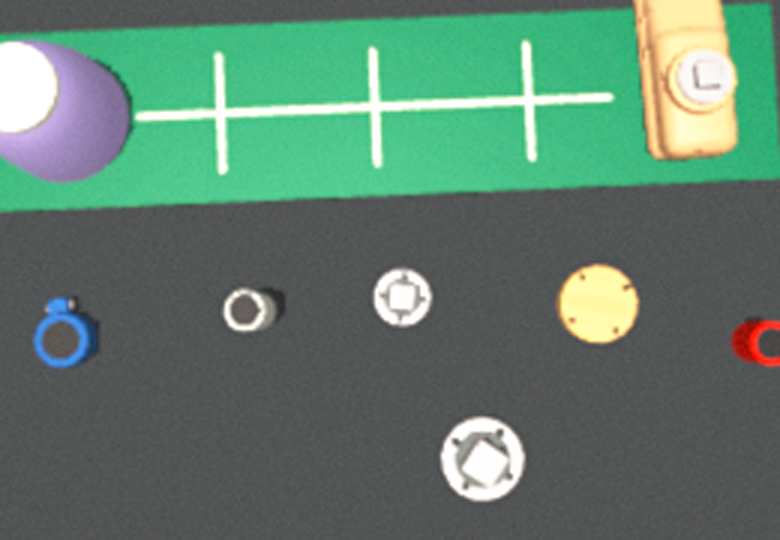

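The crop shows discs at crop (403,297), about 19 px across (≈ 47 mm, the adapter wanted), and at (482,459), about 28 px (≈ 70 mm, the look-alike). The crosses are at crop (221,113), (375,107) and (529,100).

```bash
cat >> h.py <<'E'
def cr(x,y,z,x0=185,y0=130,s=3,f='t0'): return ray(f,(x+.5)/s-.5+x0,(y+.5)/s-.5+y0,z)
E
python3 - <<'E'
from h import *
for n,x,y,z in[('crossSock',221,113,.003),('mid',375,107,.003),('crossFoot',529,100,.003),('clamp',63,340,.036),('lug',60,304,.028),('tube',244,310,.1),('adap',403,297,.01),('post',403,296,.034),('block',598,303,.03),('offcut',770,344,.06)]:
    print(n,cr(x,y,z).round(4)[:2])
p=[('postcorner%d'%i,*c) for i,c in enumerate([(391,283),(417,285),(415,311),(389,309)])]
for n,x,y in p: print(n,cr(x,y,.034).round(4)[:2])
s=env.get_state();R=cv2.Rodrigues(s['tool_rot'])[0];print(R.round(3))
E
```

```text
crossSock [0.629  0.1622]
mid [0.6316 0.0325]
crossFoot [ 0.6351 -0.0976]
clamp [0.4419 0.2865]
lug [0.4709 0.2909]
tube [0.4625 0.1334]
adap [0.4711 0.0123]
post [0.4716 0.0125]
block [ 0.4627 -0.1461]
offcut [ 0.4275 -0.2762]
postcorner0 [0.4823 0.022 ]
postcorner1 [0.4803 0.0009]
postcorner2 [0.4593 0.003 ]
postcorner3 [0.4613 0.024 ]
[[-0.959  0.282 -0.   ]
 [ 0.282  0.959 -0.001]
 [-0.    -0.001 -1.   ]]
```

```bash
python3 -m creep '[0,0,0.029,27,-31,-5,0,0,0,0.029,27,-31,-5,0,0,0,0.029,27,-31,-5,0,0,0,0.029,27,-31,-5,0,0,0,0.029,27,-31,-5,0,0,0,0.029,27,-31,-5,0,0,0,0.029,27,-31,-5,0,0,0,0.029,27,-31,-5,0,0,0,0.029,27,-31,-5,0,0,0,0.029,23,-34,-5,0,0,0,0,0,0,0,0,0,0,0,0,0,0,0]' 30; python3 - <<'E'
from h import *
s=env.get_state();print(s['ee_pos'],cv2.Rodrigues(s['tool_rot'])[0].round(3),s['ft_force'])
snap('wrist','w0');print(proj('w0',[.4419,.2865,.036]))
E
```

```text
time_s: 1.6
ee_pos: [0.4418, 0.2871, 0.3545]
tool_rot: [0.006, -3.141, -0.0]
ft_force: [-0.3, -0.2, -0.6]
width: 0.997
gripper_force: 0.0
[0.44184517 0.28706834 0.35453499] [[-1.    -0.004 -0.001]
 [-0.004  1.     0.   ]
 [ 0.001  0.    -1.   ]] [-0.28247486 -0.18701638 -0.5952065 ]
(np.float64(322.36482325611496), np.float64(185.61510285952815))
```

View pics/w0.png

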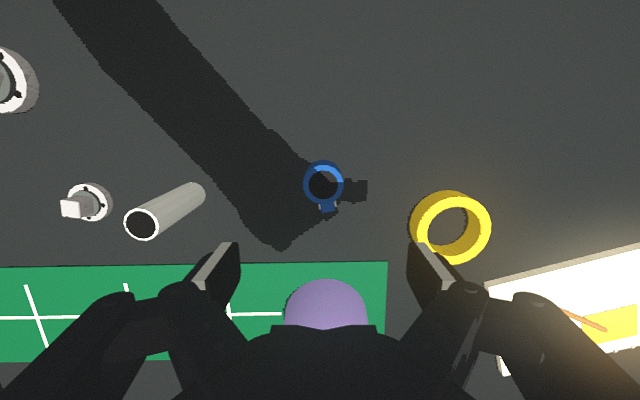

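The clamp appears at (323,183); I predicted (322,186), so they agree within about 2 mm. The smaller adapter at (85,205) is clear of it. I'll descend and grip.

```bash
python3 -m creep '[0,0,0,0,0,-30,0,0,0,0,0,0,-30,0,0,0,0,0,0,-30,0,0,0,0,0,0,-30,0,0,0,0,0,0,-25,0,0,0,0,0,0,-20,0,0,0,0,-1,0,-11,0,0,0,0,0,0,0,0.2,0,0,0,0,0,0,1,0,0,0,0,0,0,1,0,0,0,0,0,0,1,0,0,0,0,0,0,1]' 30; python3 -m creep '[0,0,0,0,0,0,1,0,0,0,0,0,0,1]'
```

```text
time_s: 3.15
ee_pos: [0.4415, 0.287, 0.1797]
tool_rot: [-0.007, 3.14, 0.002]
ft_force: [-1.6, 0.9, 7.2]
width: 0.502
gripper_force: 30.8
time_s: 3.4
ee_pos: [0.4415, 0.287, 0.1797]
tool_rot: [-0.007, 3.14, 0.002]
ft_force: [-1.1, 0.0, 5.8]
width: 0.504
gripper_force: 30.8
```

```bash
python3 -m creep '[0,0,0,0,0,20,1,0,0,0,0,0,30,1,0,0,0,0,0,35,1,0,0,0,0,0,35,1,0,0,0,24,-48,0,1,0,0,0,24,-48,0,1,0,0,0,24,-48,0,1,0,0,0,24,-48,0,1,0,0,0,24,-48,0,1,0,0,0,24,-48,0,1,0,0,0,24,-48,0,1,0,0,0,24,-48,0,1]' 30; python3 -m creep '[0,0,0,0,0,-20,1,0,0,0,0,0,-20,1,0,0,0,0,0,0,1,0,0,0,0,0,0,1]'; python3 - <<'E'
from h import *
snap('wrist','w1');s=env.get_state();print(cv2.Rodrigues(s['tool_rot'])[0].round(4)); print(proj('w1',[.6351,-.0976,.003]))
E
```

```text
time_s: 4.9
ee_pos: [0.6337, -0.099, 0.2988]
tool_rot: [-0.007, 3.141, 0.0]
ft_force: [0.3, 0.6, -1.2]
width: 0.501
gripper_force: 31.0
time_s: 5.4
ee_pos: [0.6333, -0.0965, 0.259]
tool_rot: [-0.009, 3.141, 0.0]
ft_force: [-0.3, 1.0, -0.1]
width: 0.503
gripper_force: 31.0
[[-1.0e+00 -5.4e-03  9.0e-04]
 [-5.4e-03  1.0e+00  1.0e-04]
 [-9.0e-04  1.0e-04 -1.0e+00]]
(np.float64(321.4311137916984), np.float64(204.7872648693503))
```

View pics/w1.png

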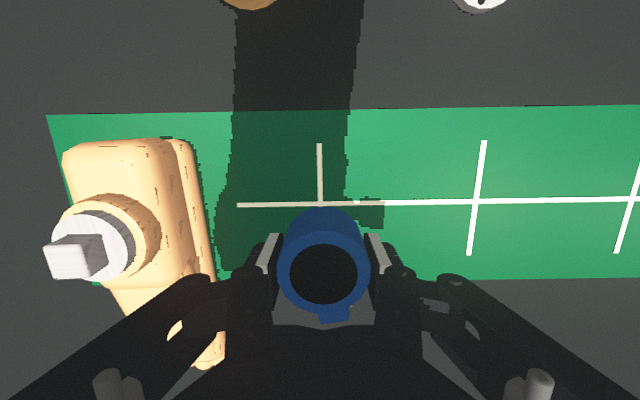

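The cross lies at (321,203.5); I predicted (321,205). The clamp's top disc is centred at about (323,273).

```bash
python3 - <<'E'
from h import *
print(ray('w1',323,273,.115),ray('w1',321,203.5,.003),ray('w0',323,183,.036))
E
```

```text
[ 0.63247581 -0.09621803  0.115     ] [ 0.63396515 -0.09796785  0.003     ] [0.43906526 0.28715954 0.036     ]
```

```bash
python3 -m creep '[0,0,0,2,-1.5,-25,1,0,0,0,0,0,-25,1,0,0,0,0,0,-18,1,0,0,0,0,0,-5,1,0,0,0,0,0,0,1]' ; for i in 1 2; do python3 -m creep '[0,0,0,0,0,-1.5,1,0,0,0,0,0,0,1]'; done
```

```text
time_s: 6.08
ee_pos: [0.6354, -0.0988, 0.186]
tool_rot: [-0.007, 3.141, -0.0]
ft_force: [-0.4, -0.5, -1.1]
width: 0.505
gripper_force: 31.0
time_s: 6.32
ee_pos: [0.6354, -0.0989, 0.1848]
tool_rot: [-0.006, 3.141, -0.0]
ft_force: [-0.4, 1.1, -1.1]
width: 0.504
gripper_force: 31.0
time_s: 6.58
ee_pos: [0.6353, -0.0989, 0.1828]
tool_rot: [-0.007, 3.141, 0.0]
ft_force: [0.0, -0.0, -2.8]
width: 0.504
gripper_force: 31.1
```

```bash
python3 -m creep '[0,0,0,0,0,-0.7,1,0,0,0,0,0,0,1]'
```

```text
time_s: 6.82
ee_pos: [0.6353, -0.0989, 0.1828]
tool_rot: [-0.007, 3.141, 0.0]
ft_force: [-1.8, 0.4, 5.3]
width: 0.504
gripper_force: 31.7
```

```bash
python3 -m creep '[0,0,0,0,0,0,0.4,0,0,0,0,0,0,0.2,0,0,0,0,0,0,0,0,0,0,0,0,0,0,0,0,0,0,0,5,0,0,0,0,0,0,20,0,0,0,0,0,0,30,0,0,0,0,0,0,40,0,0,0,0,0,0,50,0]' ; python3 -m creep '[0,0,0,-29,39,0,0,0,0,0,-29,39,0,0,0,0,0,-29,39,0,0,0,0,0,-29,39,0,0,0,0,0,-29,39,0,0,0,0,0,-28,37,0,0,0,0,0,0,0,0,0,0,0,0,0,0,0,0]'; python3 - <<'E'
from h import *
snap('top','t1');snap('wrist','w2');print(proj('t1',[.635,-.098,.039]),proj('w2',[.4625,.1334,.1]))
a=cv2.imread('pics/t1.png')[130:280,230:430];b=cv2.imread('pics/w2.png')
cv2.imwrite('pics/v2.png',np.vstack([cv2.resize(a,(400,300),interpolation=2),cv2.resize(b,(400,250),interpolation=3)]))
E
```

```text
time_s: 7.95
ee_pos: [0.6349, -0.0988, 0.3292]
tool_rot: [0.006, -3.141, -0.0]
ft_force: [-0.2, 0.2, -0.3]
width: 0.999
gripper_force: 0.0
time_s: 8.95
ee_pos: [0.4626, 0.1329, 0.3282]
tool_rot: [-0.007, 3.14, 0.001]
ft_force: [0.1, 0.1, 0.2]
width: 0.996
gripper_force: 0.0
(np.float64(362.75467013805235), np.float64(160.54724667567498)) (np.float64(324.14172965877225), np.float64(212.98607053348508))
```

View pics/v2.png

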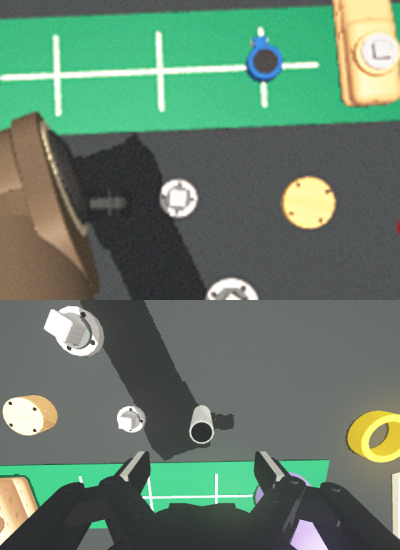

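The clamp stands on its cross, at (362,160.5) in the top view against (362.8,160.5) predicted. The tube's top is at (323,211) in the wrist view and on target.

```bash
python3 -m creep '[0,0,0,-1,0,-30,0,0,0,0,0,0,-30,0,0,0,0,0,0,-25,0,0,0,0,0,0,-15,0,0,0,0,0,0,-8,0,0,0,0,0,0,0,0.2,0,0,0,0,0,0,1,0,0,0,0,0,0,1,0,0,0,0,0,0,1,0,0,0,0,0,0,1,0,0,0,0,0,0,1,0,0,0,0,0,0,1]' 30;python3 -m creep '[0,0,0,0,0,0,1,0,0,0,0,0,20,1,0,0,0,0,0,30,1,0,0,0,0,0,40,1,0,0,0,0,0,40,1,0,0,0,0,0,0,1]'
```

```text
time_s: 10.55
ee_pos: [0.4615, 0.1332, 0.2196]
tool_rot: [-0.007, 3.14, 0.001]
ft_force: [-0.4, -1.7, 6.7]
width: 0.346
gripper_force: 30.6
time_s: 11.3
ee_pos: [0.4619, 0.1334, 0.3517]
tool_rot: [-0.007, 3.137, 0.004]
ft_force: [-0.1, 0.4, -1.6]
width: 0.343
gripper_force: 30.2
```

```bash
python3 -m creep '[0,0,0,34,-20,0,1,0,0,0,34,-20,0,1,0,0,0,34,-20,0,1,0,0,0,34,-20,0,1,0,0,0,34,-20,0,1,0,0,0,0,0,-30,1,0,0,0,0,0,-30,1,0,0,0,0,0,-30,1,0,0,0,0,0,0,1,0,0,0,0,0,0,1]'; python3 - <<'E'
from h import *
snap('wrist','w3');s=env.get_state();print(proj('w3',[.632,.0325,.003]),proj('w3',[s['ee_pos'][0],s['ee_pos'][1],s['ee_pos'][2]-.1196]),cv2.Rodrigues(s['tool_rot'])[0].round(4))
E
```

```text
time_s: 12.55
ee_pos: [0.6314, 0.0331, 0.2592]
tool_rot: [0.007, -3.142, 0.0]
ft_force: [-0.1, -0.4, -0.8]
width: 0.343
gripper_force: 30.2
(np.float64(322.1971746506025), np.float64(203.3954820201161)) (np.float64(322.5584684472818), np.float64(311.46024666117336)) [[-1.0e+00 -4.2e-03  1.2e-03]
 [-4.2e-03  1.0e+00  1.0e-04]
 [-1.2e-03  1.0e-04 -1.0e+00]]
```

View pics/w3.png

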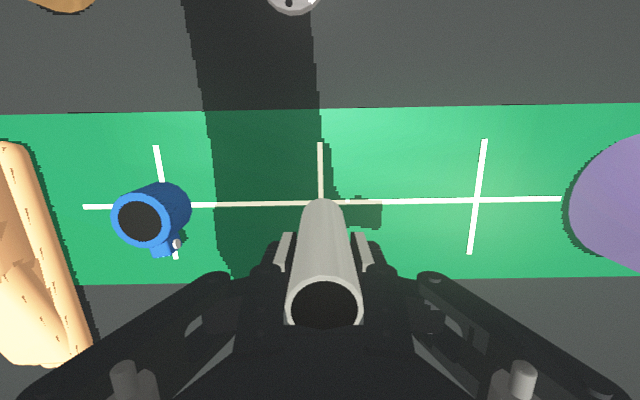

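The cross shows at (320.5,202.5) and the tube's top is centred at about (324,305). It's still held upright.

```bash
python3 - <<'E'
from h import *
print(ray('w3',324,305,.1396),ray('w3',320.5,202.5,.003))
# tube bottom near edge pixel ~ (320,198): far-x-min edge at bottom
print(ray('w3',320,198.5,.0396), proj('w3',[.6295-.015,.033,.0396]))
E
```

```text
[0.62931988 0.03367859 0.1396    ] [0.63121663 0.03106738 0.003     ]
[0.6170541  0.03104228 0.0396    ] (np.float64(322.7970218205551), np.float64(195.01360167137037))
```

```bash
python3 -m creep '[0,0,0,1,-1,-20,1,0,0,0,0,0,-11,1,0,0,0,0,0,-3,1,0,0,0,0,0,0,1]' ; for i in 1 2; do python3 -m creep '[0,0,0,0,0,-1.2,1,0,0,0,0,0,0,1]'; done
```

```text
time_s: 13.1
ee_pos: [0.6322, 0.0322, 0.2247]
tool_rot: [0.007, -3.141, 0.0]
ft_force: [0.1, 0.4, -1.0]
width: 0.346
gripper_force: 30.2
time_s: 13.35
ee_pos: [0.6323, 0.0322, 0.2241]
tool_rot: [-0.007, 3.141, 0.0]
ft_force: [-0.9, 0.6, -1.0]
width: 0.346
gripper_force: 30.2
time_s: 13.6
ee_pos: [0.6323, 0.0322, 0.2228]
tool_rot: [-0.007, 3.141, 0.0]
ft_force: [-0.3, -0.4, -0.6]
width: 0.343
gripper_force: 30.4
```

```bash
python3 -m creep '[0,0,0,0,0,-0.7,1,0,0,0,0,0,0,1]'
```

```text
time_s: 13.85
ee_pos: [0.6325, 0.0321, 0.2227]
tool_rot: [-0.006, 3.141, 0.0]
ft_force: [-0.7, -0.3, 5.2]
width: 0.338
gripper_force: 30.9
```

```bash
python3 -m creep '[0,0,0,0,0,0,0.6,0,0,0,0,0,0,0.3,0,0,0,0,0,0,0,0,0,0,0,0,0,0,0,0,0,0,0,5,0,0,0,0,0,0,25,0,0,0,0,0,0,40,0,0,0,0,0,0,40,0]' ; python3 -m creep '[0,0,0,-34,-36,0,0,0,0,0,-34,-36,0,0,0,0,0,-34,-36,0,0,0,0,0,-34,-36,0,0,0,0,0,-34,-35,0,0,0,0,0,0,0,-10,0,0,0,0,0,0,0,0,0,0,0,0,0,0,0]'; python3 - <<'E'
from h import *
snap('top','t2');snap('wrist','w4');print(proj('t2',[.632,.0325,.103]),proj('w4',[.4627,-.1461,.03]))
a=cv2.imread('pics/t2.png')[130:280,230:430];b=cv2.imread('pics/w4.png')
cv2.imwrite('pics/v4.png',np.vstack([cv2.resize(a,(400,300),interpolation=2),cv2.resize(b,(400,250),interpolation=3)]))
E
```

```text
time_s: 14.85
ee_pos: [0.6321, 0.0321, 0.3332]
tool_rot: [0.007, -3.141, 0.0]
ft_force: [0.0, 0.3, 0.0]
width: 0.999
gripper_force: 0.0
time_s: 15.85
ee_pos: [0.4631, -0.1459, 0.322]
tool_rot: [-0.01, 3.141, 0.0]
ft_force: [0.0, -0.1, 0.1]
width: 1.0
gripper_force: 0.0
(np.float64(309.0762507287657), np.float64(158.00633554442874)) (np.float64(322.6930847376604), np.float64(191.31823502651963))
```

View pics/v4.png

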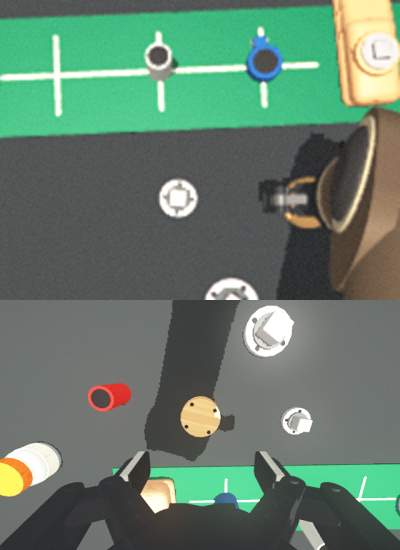

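The tube stands on the middle cross, at (309,157.5) against (309,158) predicted. The block is centred at (321,187) in the wrist view, within about 2 mm.

```bash
python3 -m creep '[0,0,0,-1.5,0.5,-40,0,0,0,0,0,0,-40,0,0,0,0,0,0,-30,0,0,0,0,0,0,-20,0,0,0,0,0,0,-10,0,0,0,0,0,0,-6,0,0,0,0,0,0,0,0.1,0,0,0,0,0,0,0.3,0,0,0,0,0,0,1,0,0,0,0,0,0,1,0,0,0,0,0,0,1]' 30; python3 -m creep '[0,0,0,0,0,0,1,0,0,0,0,0,0,1]'
```

```text
time_s: 17.32
ee_pos: [0.461, -0.1465, 0.1768]
tool_rot: [-0.006, 3.14, -0.0]
ft_force: [-1.1, -0.5, 6.8]
width: 0.712
gripper_force: 32.3
time_s: 17.58
ee_pos: [0.461, -0.1465, 0.1768]
tool_rot: [-0.006, 3.14, -0.0]
ft_force: [-1.8, -0.1, 6.9]
width: 0.715
gripper_force: 32.3
```

```bash
python3 -m creep '[0,0,0,0,0,20,1,0,0,0,0,0,40,1,0,0,0,0,0,45,1,0,0,0,0,0,45,1,0,0,0,24,44,0,1,0,0,0,24,44,0,1,0,0,0,24,44,0,1,0,0,0,24,44,0,1,0,0,0,24,44,0,1,0,0,0,24,44,0,1,0,0,0,24,44,0,1,0,0,0,0,0,-20,1]'; python3 -m creep '[0,0,0,0,0,-40,1,0,0,0,0,0,-15,1,0,0,0,0,0,0,1,0,0,0,0,0,0,1]'; python3 - <<'E'
from h import *
snap('wrist','w5');s=env.get_state();print(proj('w5',[.629,.1622,.003]))
E
```

```text
time_s: 19.08
ee_pos: [0.6297, 0.167, 0.3068]
tool_rot: [-0.016, 3.138, 0.006]
ft_force: [0.1, -0.1, -1.5]
width: 0.712
gripper_force: 33.4
time_s: 19.58
ee_pos: [0.6293, 0.1616, 0.2524]
tool_rot: [-0.006, 3.14, 0.001]
ft_force: [0.6, -0.3, -1.4]
width: 0.712
gripper_force: 33.4
(np.float64(323.4078878978612), np.float64(204.2020684941878))
```

View pics/w5.png

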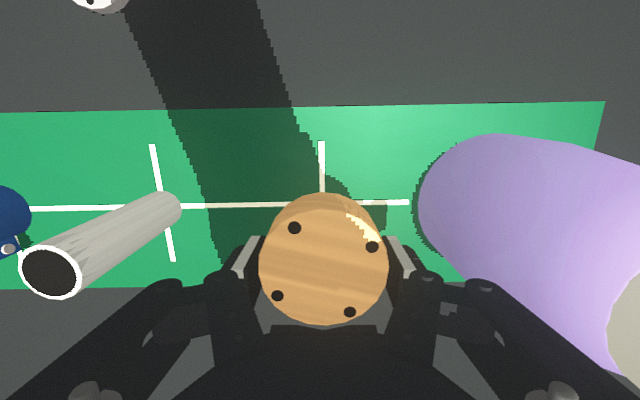

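The cross is at (322,203), partly hidden, and the block's top is centred at about (323.5,261).

```bash
python3 - <<'E'
from h import *
print(ray('w5',323.5,261,.1056),ray('w5',322,203,.003))
E
```

```text
[0.62419577 0.16210356 0.1056    ] [0.62797441 0.16104457 0.003     ]
```

```bash
python3 - <<'E'
from h import *
t=np.linspace(0,2*np.pi,200)
for x in(.624,.626,.628):
    P=np.array([proj('w5',[x+.031*np.cos(a),.1621+.031*np.sin(a),.1056]) for a in t]);print(x,P.min(0),P.max(0))
im=cv2.imread('pics/w5.png');h=cv2.cvtColor(im,cv2.COLOR_BGR2HSV)
m=((h[...,0]>8)&(h[...,0]<24)&(h[...,1]>60)&(h[...,2]>110)).astype(np.uint8)
n,l,s,c=cv2.connectedComponentsWithStats(m);i=1+s[1:,4].argmax();print(s[i])
crop('w5',240,170,400,340,3.5,'c5')
E
```

```text
0.624 [256.34822672 196.17114649] [390.64679688 317.13871514]
0.626 [256.61374774 200.60116789] [390.34382266 320.54713091]
0.628 [256.87702968 204.99142826] [390.04340204 323.92869093]
[  258   192   131   134 12842]
```

View pics/c5.png

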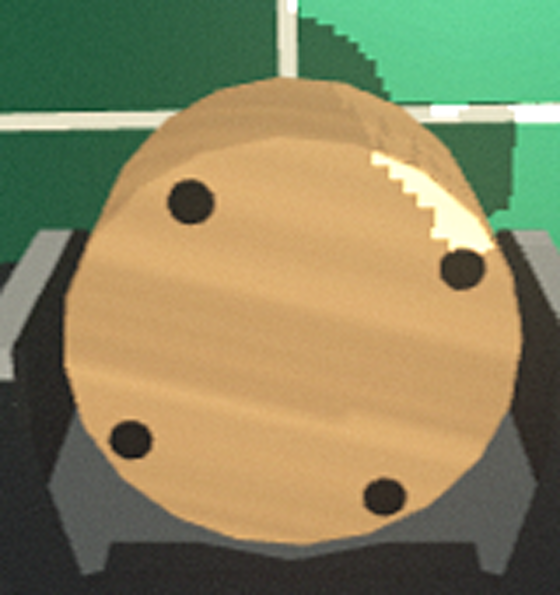

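The top face spans rows 209 to 326, so the block's centre is at x ≈ 0.6295, on the cross to within 1 mm. Lowering now.

```bash
python3 -m creep '[0,0,0,-0.5,0,-30,1,0,0,0,0,0,-25,1,0,0,0,0,0,-12,1,0,0,0,0,0,-3,1,0,0,0,0,0,0,1]' ; for i in 1 2; do python3 -m creep '[0,0,0,0,0,-1.2,1,0,0,0,0,0,0,1]'; done
```

```text
time_s: 20.25
ee_pos: [0.6287, 0.1617, 0.1818]
tool_rot: [-0.006, 3.14, 0.001]
ft_force: [-0.8, 0.6, -1.0]
width: 0.716
gripper_force: 33.4
time_s: 20.5
ee_pos: [0.6284, 0.1617, 0.1803]
tool_rot: [-0.007, 3.141, 0.001]
ft_force: [-0.7, 0.1, -0.9]
width: 0.711
gripper_force: 33.4
time_s: 20.75
ee_pos: [0.6284, 0.1617, 0.1799]
tool_rot: [-0.007, 3.141, 0.001]
ft_force: [-2.8, -0.6, 9.4]
width: 0.713
gripper_force: 34.3
```

```bash
python3 -m creep '[0,0,0,0,0,0,0.2,0,0,0,0,0,0,0,0,0,0,0,0,0,0,0,0,0,0,0,5,0,0,0,0,0,0,25,0,0,0,0,0,0,45,0,0,0,0,0,0,50,0,0,0,0,0,0,35,0]' ; python3 -m creep '[0,0,-0.02,-32,-30,0,0,0,0,-0.02,-32,-30,0,0,0,0,-0.02,-31,-30,0,0,0,0,-0.02,-31,-30,0,0,0,0,-0.02,-31,-29,0,0,0,0,0,0,0,-30,0,0,0,0,0,0,-30,0,0,0,0,0,0,0,0,0,0,0,0,0,0,0]'; python3 - <<'E'
from h import *
snap('top','t3');snap('wrist','w6');print(proj('t3',[.629,.162,.033]),proj('w6',[.4713,.0124,.034]))
s=env.get_state();print(cv2.Rodrigues(s['tool_rot'])[0].round(3))
a=cv2.imread('pics/t3.png')[130:230,220:420];b=cv2.imread('pics/w6.png')[90:290,220:420]
cv2.imwrite('pics/v6.png',np.vstack([cv2.resize(a,(400,200),interpolation=2),cv2.resize(b,(400,400),interpolation=2)]))
E
```

```text
time_s: 21.75
ee_pos: [0.6284, 0.1616, 0.3414]
tool_rot: [-0.006, 3.139, 0.001]
ft_force: [0.2, 0.5, 0.3]
width: 1.002
gripper_force: 0.0
time_s: 22.88
ee_pos: [0.4716, 0.0127, 0.2794]
tool_rot: [0.15, 3.137, 0.0]
ft_force: [0.2, 0.6, -0.7]
width: 1.004
gripper_force: 0.0
(np.float64(256.76284177628537), np.float64(165.36968477560654)) (np.float64(322.3371285118597), np.float64(205.55712947536315))
[[-0.995  0.096  0.002]
 [ 0.096  0.995  0.   ]
 [-0.002  0.001 -1.   ]]
```

View pics/v6.png

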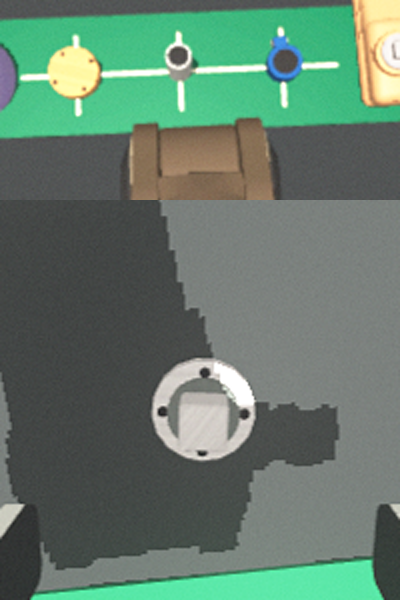

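The block sits on its cross, at (257,165.5) against (256.8,165.4) predicted. The small adapter's post top is at about (322,203.5), square to the tool and within 2 mm.

```bash
python3 -m creep '[0,0,0,-0.5,0,-40,0,0,0,0,0,0,-30,0,0,0,0,0,0,-15,0,0,0,0,0,0,-8,0,0,0,0,0,0,0,0.3,0,0,0,0,0,0,0.6,0,0,0,0,0,0,1,0,0,0,0,0,0,1,0,0,0,0,0,0,1,0,0,0,0,0,0,1,0,0,0,0,0,0,1]' 30; python3 -m creep '[0,0,0,0,0,0,1,0,0,0,0,0,0,1,0,0,0,0,0,0,1]'
```

```text
time_s: 24.35
ee_pos: [0.471, 0.0126, 0.1861]
tool_rot: [0.15, 3.137, 0.0]
ft_force: [-2.0, -0.2, 5.6]
width: 0.23
gripper_force: 29.9
time_s: 24.72
ee_pos: [0.471, 0.0126, 0.1861]
tool_rot: [0.151, 3.137, 0.0]
ft_force: [-0.9, -0.2, 5.2]
width: 0.225
gripper_force: 29.9
```

```bash
python3 -m creep '[0,0,0,0,0,20,1,0,0,0,0,0,40,1,0,0,0,0,0,40,1,0,0,0,0,0,30,1,0,0,0,32,30,0,1,0,0,0,32,30,0,1,0,0,0,32,30,0,1,0,0,0,31,30,0,1,0,0,0,31,29,0,1,0,0,0,0,0,-40,1,0,0,0,0,0,-15,1,0,0,0,0,0,0,1]'; python3 -m creep '[0,0,0,0,0,0,1,0,0,0,0,0,0,1]'; python3 - <<'E'
from h import *
snap('wrist','w7');crop('w7',220,130,420,330,3,'v7')
t=np.linspace(0,2*np.pi,200)
for n,c,r,z in(('block',(.629,.162),.031,.033),('disc',env.get_state()['ee_pos'][:2],.023,env.get_state()['ee_pos'][2]-.1761)):
    P=np.array([proj('w7',[c[0]+r*np.cos(a),c[1]+r*np.sin(a),z]) for a in t]);print(n,((P.min(0)-[220,130])*3),((P.max(0)-[220,130])*3))
E
```

```text
time_s: 26.22
ee_pos: [0.628, 0.161, 0.2593]
tool_rot: [-0.151, -3.135, 0.002]
ft_force: [0.7, -1.0, -1.0]
width: 0.23
gripper_force: 29.7
time_s: 26.48
ee_pos: [0.6291, 0.1614, 0.262]
tool_rot: [0.151, 3.136, 0.001]
ft_force: [-0.1, -0.3, -1.0]
width: 0.228
gripper_force: 29.7
block [185.75553703 125.53765525] [434.28466375 360.76654501]
disc [186.19610855 224.38391304] [429.11570316 446.98263036]
```

View pics/v7.png

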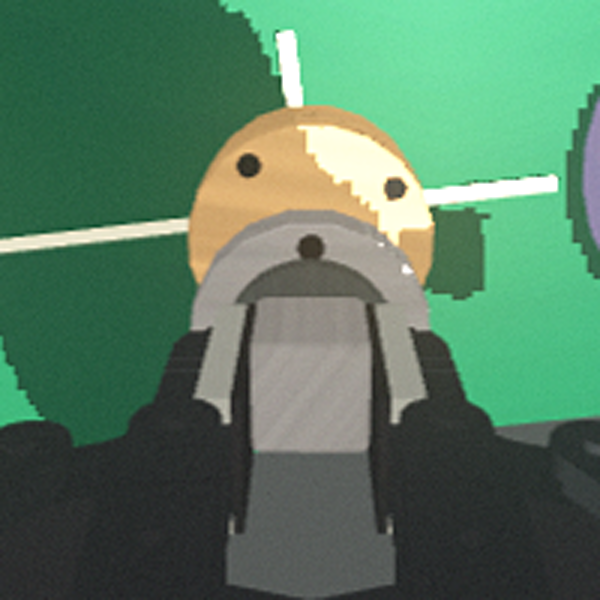

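The block's top face (upper edge at crop row ~124, sides 188–434) and the adapter disc (upper edge ~223, sides ~192–429) match the predictions within 1 mm. Lowering onto the block.

```bash
python3 -m creep '[0,0,0,0,0.5,-25,1,0,0,0,0,0,-12,1,0,0,0,0,0,-3,1,0,0,0,0,0,0,1,0,0,0,0,0,0,1]' ; python3 -m creep '[0,0,0,0,0,-1.2,1,0,0,0,0,0,0,1]'
```

```text
time_s: 27.15
ee_pos: [0.629, 0.1622, 0.2212]
tool_rot: [0.15, 3.137, 0.001]
ft_force: [-0.2, 0.2, -1.6]
width: 0.227
gripper_force: 29.8
time_s: 27.4
ee_pos: [0.6287, 0.1622, 0.2195]
tool_rot: [0.15, 3.138, 0.0]
ft_force: [-0.3, 0.4, -2.1]
width: 0.229
gripper_force: 29.8
```

```bash
python3 -m creep '[0,0,0,0,0,-0.8,1,0,0,0,0,0,0,1]'
```

```text
time_s: 27.65
ee_pos: [0.6288, 0.1622, 0.2193]
tool_rot: [0.151, 3.138, 0.001]
ft_force: [-2.5, -0.7, 5.1]
width: 0.226
gripper_force: 30.6
```

```bash
python3 -m creep '[0,0,0,0,0,0,0.7,0,0,0,0,0,0,0.4,0,0,0,0,0,0,0.3,0,0,0,0,0,0,0.3,0,0,0,0,0,5,0.3,0,0,0,0,0,20,0.3,0,0,0,0,0,40,0.3,0,0,0,0,0,50,0.3,0,0,0,-40,0,0,0.3,0,0,0,-50,0,0,0.3,0,0,0,-50,0,0,0.3,0,0,0,0,0,0,0.3]' ; python3 - <<'E'
from h import *
snap('top','t4');snap('scene','s4')
for p in([.629,.162,.067],[.629,.162,.043],[.632,.0325,.103],[.635,-.098,.039]):print(proj('t4',p))
a=cv2.imread('pics/t4.png')[130:230,220:420];b=cv2.imread('pics/s4.png')[130:330,200:400]
cv2.imwrite('pics/v8.png',np.vstack([cv2.resize(a,(400,200),interpolation=2),cv2.resize(b,(400,400),interpolation=2)]))
E
```

```text
time_s: 29.15
ee_pos: [0.4858, 0.1622, 0.335]
tool_rot: [-0.148, -3.137, -0.002]
ft_force: [1.0, 0.8, -0.1]
width: 0.7
gripper_force: 0.0
(np.float64(254.77470452434198), np.float64(163.0205358103563))
(np.float64(256.19174523698365), np.float64(164.69488687468336))
(np.float64(309.0762507287657), np.float64(158.00633554442874))
(np.float64(362.75467013805235), np.float64(160.54724667567498))
```

View pics/v8.png

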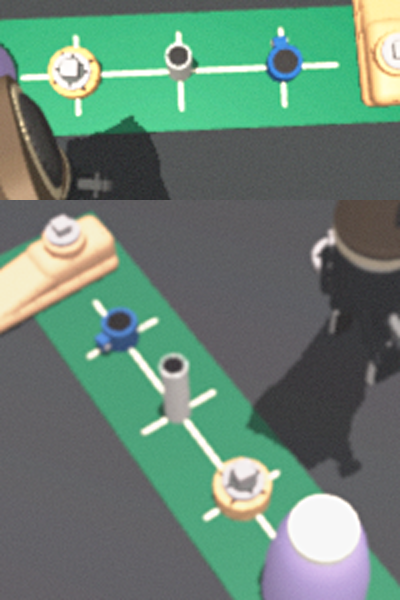

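All four parts stand upright on their marks: clamp at crop (285,61), tube (179,57), block with the adapter centred on it (74,70). The gripper is clear, so I'm handing in.

```bash
python3 -c "
from plant import order
print(order.hand_in())"
```

```text
the job is handed in; nothing more can be done
None
```

I placed the clamp, tube, block and smaller adapter in the order asked, each within about 2 mm of its mark in the final camera check, and handed the job in at about 29 s of the 112 s; no verdict came back.

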